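Dock a vacuum battery in its charger

TASK

Load the large battery pack into the charger for charging: stand it on the charger's front apron between the two converging rails, then slide it in under the hood so that the rails centre it, until it meets the sprung contact pad. Press it home there by feel, firmly with about 12 newtons for about a second and never harder than 20, then let go gently so that it stays seated against the contacts. Leave everything else on the counter where it is.

Things in the scene. Friction and masses are not known exactly. Their poses are not given: they have to be found in the camera images.
- pack: The large battery pack: a grey smooth plastic block 80 long (x) x 50 wide (y) x 46 high (z) mm, about 0.45 kg, flat faces, both ends alike (either end may go in first). Origin at the centre of its underside, x along its length. It starts on the bare counter left or right of the charger; the small pack is on the other side.
- charger: The charger, a white plastic cradle fixed to the counter. x points the way the pack goes in (away from the robot, within 20 degrees), z up; origin on the counter under the middle of the hood's front edge. Its smooth base plate, on which the pack slides, is 10 mm thick, 150 mm wide, from x = -150 to +115 mm. The front apron is the part before the hood. Rails and hood: see the two points.
- mouth (a point): Middle of the wide end of the rails, on the plate's top, 106 mm in -x of the charger's origin. The two rails stand 16 mm above the plate: their inner faces are 105 mm apart here and converge evenly to 53 mm at charger x = -20 mm, then run parallel to x = +60 mm, symmetric about y = 0.
- hood (a point): Top of the hood's front edge, in the middle, 67 mm above the counter. The hood bridges the parallel part of the rails from charger x = 0 to +45 mm, 70 mm wide outside; the opening is 53 mm wide and 52 mm high, so the pack goes in only from the front. When seated, the last 20 to 40 mm of the pack stick out in front of the hood.
- contact_block: Grey contact block at the charger's far end, 30 (x) x 60 x 34 mm high; origin under its centre, on the plate, 100 mm in +x of the charger's origin. Before it a black sprung pad, 36 mm wide, 6 to 28 mm above the plate. The pad's free face is set anew each time, not measured: charger x 44 to 58 mm. It gives 1 mm per 4 N, bottoms after 7 mm, and follows the pack back till its friction (1 to 2 N) holds.
- small_pack: A bystander: a smaller battery pack of the same plastic, 54 x 34 x 30 mm high, origin at the centre of its underside. Wrong for this charger; leave it alone.
- mug: A bystander: white mug 80 mm across, 90 mm high, origin at the centre of its underside.
- carton: A bystander: small cardboard carton 90 x 70 x 60 mm high, origin at the centre of its underside.
- jar: A bystander: glass jar 60 mm across, 100 mm high, origin at the centre of its underside.
- screwdriver: A bystander: screwdriver lying on the counter beyond the charger, along its own x.
- adapter: A bystander: black mains adapter 70 x 45 x 30 mm high lying beside the charger on the left, two short brass pins at its +x end; origin at the centre of its underside.
There are look-alikes about, which are no part of the job. Leave any blue look-alike of the pack alone.

How it is judged:
By the outcome, as a careful person would: the job done as asked, in the order asked, and still so for the second after the job is handed in, with the robot touching nothing.
It also fails if it takes over 72 s, if anything falls off the work surface, if the arm or the gripper's body presses on something with over 40 N, if the wrist force passes 120 N, or if a joint passes its speed limit or range.

ROBOT

A 6-joint arm with a two-finger parallel gripper is mounted at the origin on the work surface. World frame = base frame: x ahead of the robot, y to its left, z up, the work surface at z = 0. Lengths are in m, angles in rad, forces in N, time in s.
With the tool pointing down it reaches from about 0.325 to 0.9 m from the base axis. Payload 6.1 kg.
Tool frame: the origin (TCP) lies midway between the tips of the shut fingers; the grasp point (between the pads) lies 19 mm behind it; x points along the fingers, y is the direction in which the jaws open and shut, and the axes are right-handed (so a half turn about x gives the same grasp; the last joint's range is limited). The gripper opens to 85 mm and grips with 20 to 120 N. Pads are 22 mm wide; open, the fingers measure 114 mm over their backs; the gripper's body (76 mm by 85 mm) begins 54 mm behind the grasp point. The pads swing forward as they close: fully open they stand 13 mm farther back than shut.
Start: joints at [-1.353, 0.22, 1.526, -0, 1.395, -0.126], TCP at [0.211, -0.588, 0.231] pointing down, gripper open.
Joint ranges: [-2.98, 2.98], [-0.91, 2.08], [0.09, 2.57], [-1.24, 4.39], [0.2, 2.65], [-2.68, 2.68]. Speed limits (rad/s): [2.57, 2.57, 3.01, 3.14, 3.14, 3.14].

INTERFACE

Orientations are given as [roll, pitch, yaw] about the fixed x, y, z axes, in that order (R = Rz(yaw) Ry(pitch) Rx(roll)).
In Python, from plant import movep, move_l, set_joints, gripper_to, hold, inverse_kinematics, observe, get_image, get_calibration, Unreachable, job_done gives the robot as it stands. Calls block until the motion is done:
- movep(position, orientation): joint-space move of the TCP to a pose.
- move_l(position, feed=0.15, rotation=None, max_force=None): straight line of the TCP; rotation=None keeps the orientation; feed is the mean speed in m/s. With max_force (N) it stops when the force on the tool has changed by that much, and returns True; else False.
- set_joints(angles): joint-space move.
- gripper_to(opening, f_grip=None): finger opening in m; f_grip is the grip in N (None keeps the last); returns when the fingers have stopped.
- hold(seconds).
- inverse_kinematics(position, orientation): joint angles nearest the present ones, or None.
- observe(): the state.
- get_image(name): name is "side" or "top"; returns (picture, depth): 420x560x3 uint8, red, green, blue; 420x560 float32, m along the optical axis (not along the pixel's ray), 0 where there is no reading.
- get_calibration(name): a dict with "intrinsics" (3x3 intrinsics, pixels), "world_from_camera" (4x4, takes a point from camera to world coordinates). Camera axes: x right, y down, z forward; pixel columns grow to the right and rows downward; lengths in m; the calibration is good to about 2 mm. A picture is of the moment at which its call begins. get_calibration takes no time and is no camera call.
A pose or a line that the arm cannot do raises Unreachable and nothing moves.
- job_done(): hands the job in, once; it reports no verdict.
The state is a dict: "time_s": time; "q": joint angles; "joint_velocities": joint speeds; "joint_torque": joint torques, N m; "eef_pos": TCP position; "tcp_rot": TCP orientation; "ft_force": force on the tool from outside, world axes, zero at the start; "torque": the same for the moment, N m; "opening": finger opening in m.
Only numpy, scipy, OpenCV 4.12 (cv2) and the standard library are available. Lean on these libraries where they do the work, as an engineer would, in place of code of your own. Each camera call takes 0.05 s, during which the arm holds its last target.

## Working session

There is one attempt and no reset: what is moved stays moved. The work goes in short steps, each a Python script; the robot and the scene stay as the last script left them, time stands still between calls to the robot, and variables do not carry over. Pictures are saved under pics/ and viewed, and the job is handed in when it is done.

```bash
mkdir -p pics; ls
cat > h.py <<'E'
import numpy as np, cv2
from plant import *
def snap(name,fn):
    im,d=get_image(name); cv2.imwrite(f'pics/{fn}.png',im[:,:,::-1]); np.savez(f'pics/{fn}.npz',im=im,d=d,K=get_calibration(name)['intrinsics'],T=get_calibration(name)['world_from_camera']); return im,d
E
python3 - <<'E'
from h import *
snap('side','s0');snap('top','t0')
o=observe(); print(o['time_s'],o['eef_pos'],o['tcp_rot'],o['ft_force'],o['opening'])
for n in('side','top'):
    c=get_calibration(n);print(n,np.round(c['intrinsics'],1).tolist(),np.round(c['world_from_camera'],3).tolist())
E
```

```text
pics
0.1 [ 0.21054185 -0.58787788  0.23027473] [-1.709959    1.56899087  1.77542484] [-0.30858017 -1.15456827 -0.42976653] 0.08510955888599618
side [[443.9, 0.0, 275.3], [0.0, 443.9, 213.4], [0.0, 0.0, 1.0]] [[-0.937, -0.222, 0.271, 0.307], [-0.35, 0.619, -0.703, 0.73], [-0.012, -0.753, -0.658, 0.784], [0.0, 0.0, 0.0, 1.0]]
top [[412.8, 0.0, 285.5], [0.0, 412.8, 211.7], [0.0, 0.0, 1.0]] [[-0.022, -0.992, 0.128, 0.478], [-1.0, 0.021, -0.012, -0.005], [0.009, -0.128, -0.992, 1.153], [0.0, 0.0, 0.0, 1.0]]
```

View pics/t0.png

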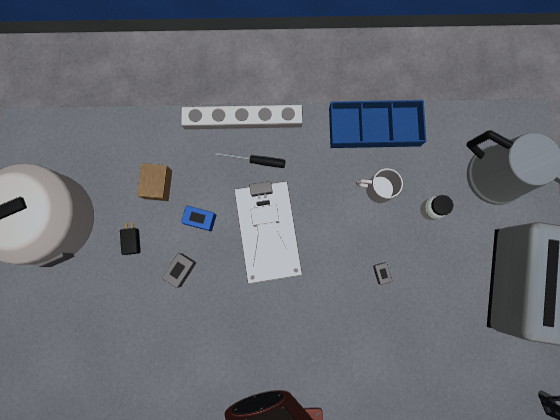

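View pics/s0.png

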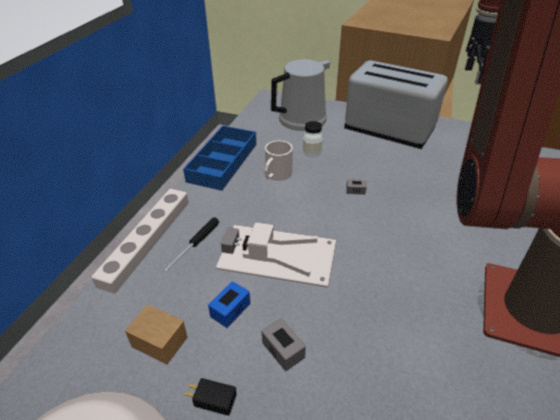

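Run:
```python
import cv2
t=cv2.imread('pics/t0.png');s=cv2.imread('pics/s0.png')
cv2.imwrite('pics/c1.png',cv2.resize(t[170:300,150:310],None,fx=5,fy=4.6,interpolation=cv2.INTER_CUBIC) if 0 else cv2.resize(t[175:295,150:310],None,fx=5,fy=5,interpolation=cv2.INTER_CUBIC))
cv2.imwrite('pics/c2.png',cv2.resize(s[215:375,200:350],None,fx=3.75,fy=3.75,interpolation=cv2.INTER_CUBIC))
```

```text
(no output)
```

View pics/c1.png

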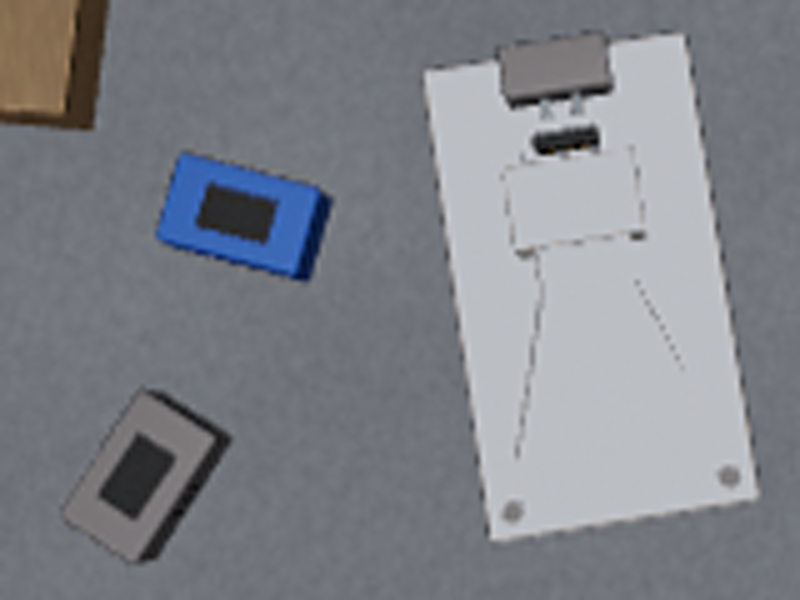

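View pics/c2.png

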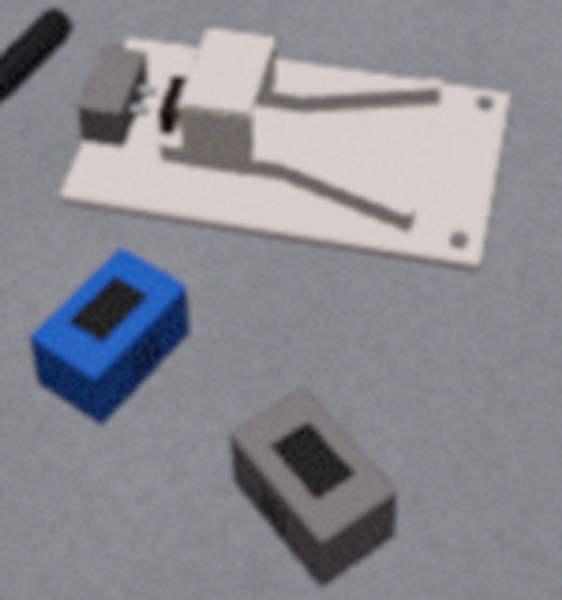

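The candidates in the top view are a large grey block at (180,269), a blue look-alike at (198,217) and a small grey one at (383,273). The large grey block is the pack: it is grey and the larger of the two grey ones. The enlarged crops confirm this. The charger plate is at (268,232), with its rails opening toward the robot. Next I measure from both views and depth.

```bash
cat > tri.py <<'E'
import numpy as np
def load(f):
    z=np.load(f'pics/{f}.npz'); return z['K'],z['T'],z['d'],z['im']
def ray(K,T,u,v):
    r=T[:3,:3]@np.linalg.solve(K,[u,v,1.]); return T[:3,3],r/np.linalg.norm(r)
def tri(a,b):
    A=np.zeros((3,3));c=np.zeros(3)
    for o,r in(a,b):
        P=np.eye(3)-np.outer(r,r);A+=P;c+=P@o
    p=np.linalg.solve(A,c); return p,[np.linalg.norm((np.eye(3)-np.outer(r,r))@(p-o)) for o,r in(a,b)]
def onz(a,z): o,r=a; return o+r*(z-o[2])/r[2]
def cloud(f):
    K,T,d,im=load(f); v,u=np.mgrid[:d.shape[0],:d.shape[1]]
    P=np.stack([(u-K[0,2])/K[0,0]*d,(v-K[1,2])/K[1,1]*d,d],-1)
    return P@T[:3,:3].T+T[:3,3],d
E
python3 - <<'E'
from tri import *
Kt,Tt,*_=load('t0');Ks,Ts,*_=load('s0')
pt=lambda x,y:((x+.5)/5-.5+150,(y+.5)/5-.5+175)
ps=lambda x,y:((x+.5)/3.75-.5+200,(y+.5)/3.75-.5+215)
D={'pk':[((145,388),(396,495)),((217,437),(304,388)),((137,562),(232,438)),((64,515),(322,545))]}
D={'packA':((64,515),(396,495)),'packB':((145,388),(322,545)),'packC':((217,437),(232,438)),'packD':((137,562),(304,388)),
'plFL':((491,541),(480,262)),'plFR':((757,497),(510,93)),'plBL':((425,71),(62,195)),'plBR':((686,34),(128,38)),
'hFL':((515,252),(258,112)),'hFR':((645,238),(275,38)),'hBL':((503,170),(182,103)),'hBR':((632,148),(208,28)),
'screwL':((513,511),(459,239)),'screwR':((729,476),(485,103))}
for k,(a,b) in D.items():
    p,e=tri(ray(Kt,Tt,*pt(*a)),ray(Ks,Ts,*ps(*b)));print(k,np.round(p*1000,1),np.round(np.array(e)*1000,1))
for f in('t0','s0'):
    C,d=cloud(f); 
    m=(d>0)&(abs(C[...,0]-.36)<.1)&(abs(C[...,1]-.25)<.1)&(C[...,2]>.035)&(C[...,2]<.06)
    print(f,m.sum(),np.median(C[m],0));
E
```

```text
packA [436.4 298.9  74.7] [16.8 16.8]
packB [492.7 280.6 -26.8] [28.6 28.6]
packC [508.7 245.    3.8] [17.8 17.8]
packD [452.4 265.2 102.9] [24.1 24.1]
plFL [431.4  88.2   8.9] [0.7 0.7]
plFR [451.5 -57.8   8.5] [1.1 1.1]
plBL [692.9 122.6   5.8] [1.3 1.3]
plBR [712.8 -24.5   5.7] [0.3 0.3]
hFL [582.1  68.7  66.3] [2.7 2.7]
hFR [592.2   1.   65. ] [1.4 1.4]
hBL [627.8  75.1  64.3] [1. 1.]
hBR [638.6   6.4  64.4] [0.7 0.7]
screwL [447.7  76.    9.9] [0.4 0.4]
screwR [463.9 -42.6   9.2] [0.5 0.5]
t0 191 [0.44830088 0.27928834 0.04584671]
s0 392 [0.44737778 0.28562782 0.04487245]
```

Run:
```python
from tri import *
import cv2
Kt,Tt,*_=load('t0');Ks,Ts,*_=load('s0')
pt=lambda x,y:((x+.5)/5-.5+150,(y+.5)/5-.5+175)
ps=lambda x,y:((x+.5)/3.75-.5+200,(y+.5)/3.75-.5+215)
D={'hiX':((145,388),(232,438)),'loY':((217,437),(304,388)),'loX':((137,562),(396,495)),'hiY':((64,515),(322,545))}
R=[]
for k,(a,b) in D.items():
    p,e=tri(ray(Kt,Tt,*pt(*a)),ray(Ks,Ts,*ps(*b)));R.append(p);print(k,np.round(p*1000,1),np.round(np.array(e)*1000,1))
R=np.array(R);print('c',R.mean(0)); v=R[0]-R[3]+R[1]-R[2];w=R[0]-R[1]+R[3]-R[2]
print('len',np.linalg.norm(v)/2,np.linalg.norm(w)/2,np.degrees(np.arctan2(v[1],v[0])),np.degrees(np.arctan2(w[1],w[0])))
for f in('t0','s0'):
    C,d=cloud(f)
    m=(d>0)&(abs(C[...,0]-.447)<.08)&(abs(C[...,1]-.28)<.08)&(C[...,2]>.038)&(C[...,2]<.055)
    r=cv2.minAreaRect((C[m][:,:2]*1000).astype(np.float32));print(f,m.sum(),'z',C[m][:,2].mean(),r)
    m=(d>0)&(abs(C[...,0]-.6)<.06)&(abs(C[...,1]-.037)<.06)&(C[...,2]>.058)&(C[...,2]<.08)
    r=cv2.minAreaRect((C[m][:,:2]*1000).astype(np.float32));print(f,'hood',m.sum(),'z',C[m][:,2].mean(),r,C[m].mean(0))
    m=(d>0)&(abs(C[...,0]-.48)<.04)&(abs(C[...,1]-.015)<.04);print('plate z',np.median(C[m][:,2]))
    m=(d>0)&(abs(C[...,0]-.35)<.04)&(abs(C[...,1]-.1)<.04);print('counter z',np.median(C[m][:,2]))
```

```text
hiX [517.5 270.5  37.4] [1. 1.]
loY [491.1 231.   41.9] [0.3 0.3]
loX [426.1 273.7  38.3] [0.4 0.4]
hiY [451.8 312.8  38.1] [0.2 0.2]
c [0.47160531 0.27201592 0.0389229 ]
len 0.07797294623200485 0.04721931904693125 -33.049972151059144 56.428006483892844
t0 582 z 0.04596570660966538 ((472.3219299316406, 272.3590087890625), (50.522891998291016, 80.62995910644531), 56.14674758911133)
t0 hood 445 z 0.06736118881830298 ((612.4813842773438, 38.180389404296875), (45.397438049316406, 69.67789459228516), 7.742401123046875) [0.61206198 0.03789933 0.06736119]
plate z 0.010409610078322196
counter z 0.00021438509783022752
s0 992 z 0.044963811878936624 ((470.73468017578125, 274.4248046875), (51.132041931152344, 81.96134948730469), 57.158199310302734)
s0 hood 441 z 0.06580793532762941 ((611.0009765625, 38.604408264160156), (45.053016662597656, 74.1426773071289), 7.602396488189697) [0.60930185 0.04383429 0.06580794]
plate z 0.009331691871835579
counter z -0.0005636912326107968
```

```bash
cat >> h.py <<'E'
YC=np.radians(7.7); O=np.array([.5895,.0354])
def cw(x,y): c,s=np.cos(YC),np.sin(YC); return O+[c*x-s*y,s*x+c*y]
def wc(p): c,s=np.cos(YC),np.sin(YC); d=np.array(p)[:2]-O; return np.array([c*d[0]+s*d[1],-s*d[0]+c*d[1]])
def dn(yaw): return [0,np.pi/2,yaw]
def st(tag=''):
    o=observe(); print(tag,'t',round(o['time_s'],2),'p',np.round(o['eef_pos'],4),'ch',np.round(wc(o['eef_pos'])*1000,1),'F',np.round(o['ft_force'],2),'op',round(o['opening'],4)); return o
E
python3 - <<'E'
from h import *
yg=np.radians(-33.4);g=[.4717,.2729]
for dy in(0,np.pi,-np.pi):
    print(dy,[None if q is None else np.round(q,2).tolist() for q in (inverse_kinematics(g+[.15],dn(yg+dy)),inverse_kinematics([*cw(-.095,0),.03],dn(YC+dy)),inverse_kinematics([*cw(-.155,0),.018],dn(YC+dy)),inverse_kinematics([*cw(-.03,0),.018],dn(YC+dy)))])
st()
E
```

```text
0 [[0.38, 0.1, 1.82, -0.0, 1.22, -0.61], [-0.11, 0.17, 2.01, 0.0, 0.97, -1.82], [-0.15, 0.05, 2.16, 0.0, 0.93, -1.85], [-0.08, 0.32, 1.84, 0.0, 0.98, -1.79]]
3.141592653589793 [[0.38, 0.1, 1.82, 0.0, 1.22, 2.53], [-0.11, 0.17, 2.01, -0.0, 0.97, 1.32], [-0.15, 0.05, 2.16, -0.0, 0.93, 1.29], [-0.08, 0.32, 1.84, -0.0, 0.98, 1.35]]
-3.141592653589793 [[0.38, 0.1, 1.82, 0.0, 1.22, 2.53], [-0.11, 0.17, 2.01, -0.0, 0.97, 1.32], [-0.15, 0.05, 2.16, -0.0, 0.93, 1.29], [-0.08, 0.32, 1.84, -0.0, 0.98, 1.35]]
 t 0.1 p [ 0.2105 -0.5879  0.2303] ch [-459.1 -566.9] F [-0.31 -1.15 -0.43] op 0.0851
```

Run:
```python
from h import *
yg=np.radians(-33.4);g=[.4717,.2729]
movep(g+[.2],dn(yg)); st('above')
print(move_l(g+[.08],feed=.15)); st()
print(move_l(g+[.012],feed=.06,max_force=8)); st('down')
gripper_to(.03,40); st('grip')
print(move_l(g+[.12],feed=.1)); st('up')
snap('side','s1');snap('top','t1')
a=cv2.imread('pics/s1.png')[180:400,200:400];b=cv2.imread('pics/t1.png')[180:400,80:330]
cv2.imwrite('pics/c3.png',np.hstack([cv2.resize(a,(400,440)),cv2.resize(b,(400,440))]))
```

```text
above t 3.25 p [0.4721 0.2723 0.2   ] ch [-84.6 250.5] F [ 0.12  0.08 -0.67] op 0.0852
False
 t 4.2 p [0.4725 0.2732 0.081 ] ch [-84.1 251.3] F [-0.16 -0.69  0.86] op 0.085
False
down t 5.48 p [0.4721 0.2731 0.0125] ch [-84.5 251.3] F [ 0.34 -0.48  0.45] op 0.0852
grip t 5.91 p [0.4721 0.2731 0.0125] ch [-84.5 251.3] F [0.73 1.   2.56] op 0.0496
False
up t 7.14 p [0.471  0.2726 0.119 ] ch [-85.6 251. ] F [-0.11 -0.2  -5.23] op 0.0495
```

View pics/c3.png

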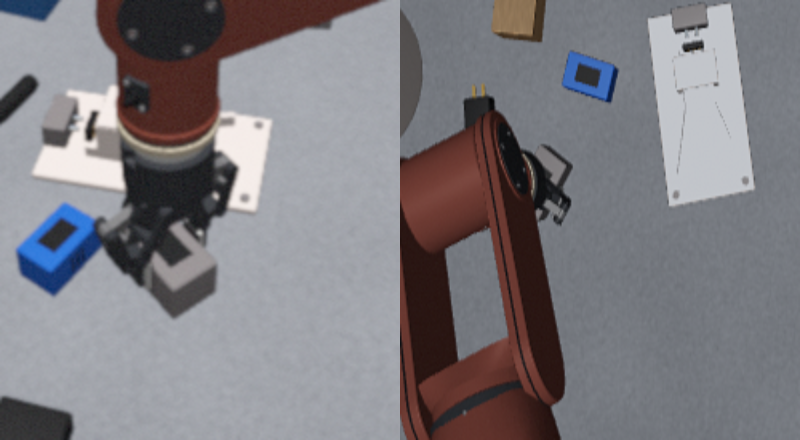

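The pack is gripped across its width (opening 49.6 mm, 4.5 N load) and hangs level. The blue one has not been touched. Now I place it on the apron.

Run:
```python
from h import *
p=cw(-.095,0)
movep([*p,.12],dn(YC)); st('above')
o=observe(); 
print(move_l([*p,.04],feed=.1)); st()
print(move_l([*p,.0195],feed=.015,max_force=4)); st('down')
snap('side','s2'); snap('top','t2')
a=cv2.imread('pics/s2.png')[180:330,180:380];b=cv2.imread('pics/t2.png')[170:300,200:340]
cv2.imwrite('pics/c4.png',np.vstack([cv2.resize(a,(400,300)),cv2.resize(b,(323,300))[:, :] if 0 else cv2.resize(b,(400,300))]))
```

```text
above t 8.36 p [0.4954 0.0231 0.1199] ch [-94.9   0.5] F [-0.35 -0.33 -4.98] op 0.0492
False
 t 9.31 p [0.4961 0.0227 0.0407] ch [-94.3  -0.1] F [ 0.4   1.07 -4.74] op 0.0497
True
down t 10.37 p [0.4953 0.0227 0.0225] ch [-95.  -0.] F [0.81 0.35 7.21] op 0.0494
```

View pics/c4.png

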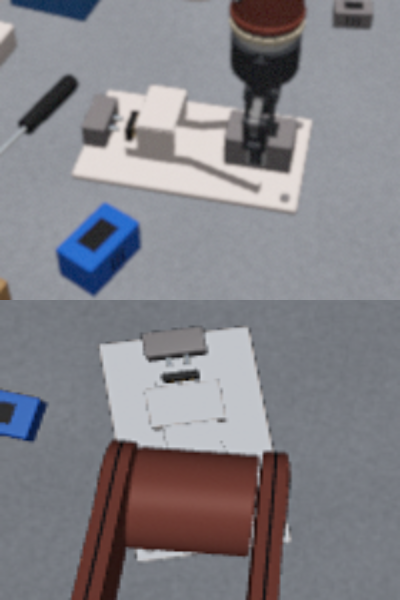

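The side picture shows the pack standing flat on the plate between the rails, and contact came at the expected height (z 22.5 mm). I release, lift, go behind it and look again.

Run:
```python
from h import *
p=cw(-.095,0)
gripper_to(.056); st('open')
move_l([*p,.11],feed=.1); st('up')
q=cw(-.165,0)
gripper_to(0.0); 
move_l([*q,.11],feed=.15); st('behind')
snap('side','s3'); snap('top','t3')
from tri import *
C,d=cloud('s3')
for f in('s3','t3'):
    C,d=cloud(f)
    m=(d>0)&(abs(C[...,0]-.495)<.07)&(abs(C[...,1]-.0227)<.05)&(C[...,2]>.048)&(C[...,2]<.062)
    print(f,m.sum()); 
    if m.sum()>50:
        r=cv2.minAreaRect((C[m][:,:2]*1000).astype(np.float32));print('z',np.median(C[m][:,2]),r,wc(np.array(r[0])/1000)*1000)
a=cv2.imread('pics/s3.png')[200:300,200:350];cv2.imwrite('pics/c5.png',cv2.resize(a,(750,500),interpolation=cv2.INTER_CUBIC))
```

```text
open t 10.71 p [0.493  0.0229 0.0207] ch [-97.3   0.6] F [ 0.16 -0.67 -0.74] op 0.0564
up t 11.75 p [0.4947 0.0227 0.1092] ch [-95.6   0.1] F [-0.13  0.95 -0.54] op 0.056
behind t 12.93 p [0.4269 0.0132 0.1106] ch [-164.1   -0.2] F [-0.23 -0.03  0.46] op 0.0004
s3 589
z 0.055047387666317116 ((493.5171813964844, 23.47152328491211), (80.5458755493164, 52.553733825683594), 7.744492053985596) [-96.71561179   1.03945171]
t3 500
z 0.056294072187467736 ((496.83721923828125, 21.906269073486328), (75.6944351196289, 49.76533889770508), 8.172017097473145) [-93.63523251  -0.95652813]
```

View pics/c5.png

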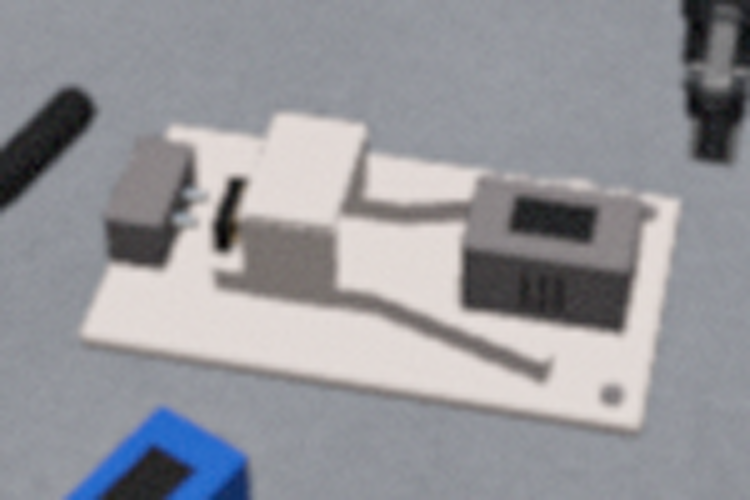

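Run:
```python
from h import *
q=cw(-.165,0)
print(move_l([*q,.018],feed=.1,max_force=8)); st('down')
print(move_l([*cw(-.12,0),.018],feed=.04,max_force=8)); st('a')
print(move_l([*cw(-.053,0),.018],feed=.035,max_force=8)); st('b')
print(move_l([*cw(-.053,0),.018],feed=.035,max_force=8)); st('b')
snap('side','s4')
a=cv2.imread('pics/s4.png')[200:300,200:350];cv2.imwrite('pics/c6.png',cv2.resize(a,(750,500),interpolation=cv2.INTER_CUBIC))
```

```text
False
down t 14.1 p [0.4266 0.0132 0.0185] ch [-164.4   -0.2] F [ 0.27 -0.21  0.94] op -0.0001
False
a t 15.38 p [0.4708 0.0193 0.0181] ch [-119.8   -0. ] F [ 0.56 -0.06 -0.33] op -0.0001
False
b t 17.44 p [0.537  0.0283 0.0181] ch [-53.   0.] F [-1.32  0.39 -0.42] op 0.0
False
b t 17.69 p [0.537  0.0283 0.018 ] ch [-53.  -0.] F [-1.44 -0.68  0.19] op 0.0
```

View pics/c6.png

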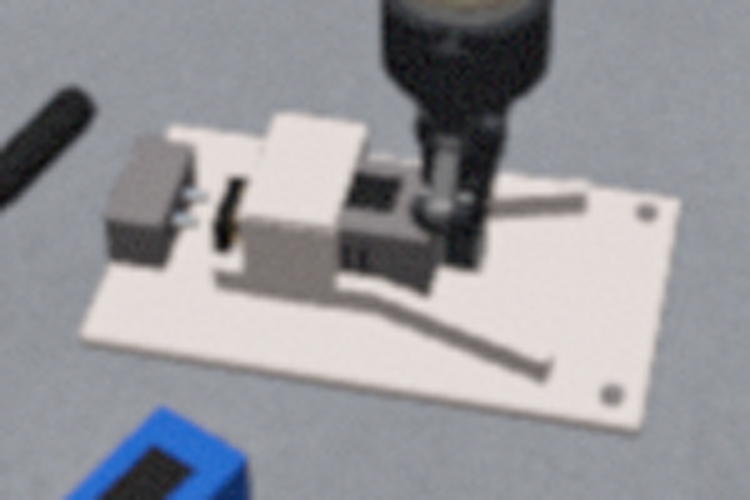

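Run:
```python
from h import *
u=np.array([np.cos(YC),np.sin(YC)])
def fx(n=6):
    v=[]
    for _ in range(n):
        hold(.02); v.append(observe()['ft_force'][:2]@u)
    return -np.mean(v)
print('base',fx(10))
r=move_l([*cw(-.026,0),.018],feed=.008,max_force=5); st('touch %s'%r)
f=fx(); print('f',f)
x=wc(observe()['eef_pos'])[0]; L=[]
if r:
  for i in range(20):
    if f>11.8: break
    x+=.0005 if f<9.5 else .00025
    move_l([*cw(x,0),.018],feed=.01,max_force=8)
    f=fx(4); L.append((round(x*1000,2),round(wc(observe()['eef_pos'])[0]*1000,2),round(f,2)))
print(L); st('end')
```

```text
base 0.9751787745633347
touch True t 20.13 p [0.5554 0.0309 0.0173] ch [-34.4   0.1] F [ 0.78 -0.67  0.58] op -0.0001
f -0.5850632957326722
[(np.float64(-34.04), np.float64(-34.27), np.float64(0.47)), (np.float64(-33.54), np.float64(-34.22), np.float64(3.88)), (np.float64(-33.04), np.float64(-33.86), np.float64(5.51)), (np.float64(-32.54), np.float64(-33.62), np.float64(6.52)), (np.float64(-32.04), np.float64(-33.4), np.float64(6.76)), (np.float64(-31.54), np.float64(-33.23), np.float64(7.88)), (np.float64(-31.04), np.float64(-33.03), np.float64(9.52)), (np.float64(-30.79), np.float64(-32.98), np.float64(9.56)), (np.float64(-30.54), np.float64(-32.86), np.float64(10.66)), (np.float64(-30.29), np.float64(-32.77), np.float64(10.66)), (np.float64(-30.04), np.float64(-32.65), np.float64(11.59)), (np.float64(-29.79), np.float64(-32.55), np.float64(12.33))]
end t 24.12 p [0.5572 0.0312 0.0174] ch [-32.5   0.2] F [-12.08  -2.41   7.47] op 0.0002
```

Run:
```python
from h import *
u=np.array([np.cos(YC),np.sin(YC)])
def fx(n=4):
    v=[]
    for _ in range(n):
        hold(.02); F=observe()['ft_force']; v.append([-F[:2]@u,F[2]])
    return np.mean(v,0)
x=-.02979; z=.018; L=[]
f=fx();print(f)
for i in range(16):
    if f[1]>2.5: z+=.0003
    elif f[0]<13: x+=.00025
    else: break
    move_l([*cw(x,0),z],feed=.01,max_force=6)
    f=fx(); L.append([round(v,2) for v in (x*1000,z*1000,wc(observe()['eef_pos'])[0]*1000,f[0],f[1])])
    if f[0]>15: break
for l in L: print(*l)
G=[]
for i in range(14): hold(.1); F=observe()['ft_force']; G.append([round(-F[:2]@u,1),round(F[2],1)])
print(G); st('end'); np.save('xz.npy',[x,z])
```

```text
[12.09436246  7.56058052]
-29.79 18.3 -32.58 10.86 5.18
-29.79 18.6 -32.56 9.62 2.85
-29.79 18.9 -32.58 8.58 1.2
-29.54 18.9 -32.59 10.1 1.35
-29.29 18.9 -32.55 10.31 3.03
-29.29 19.2 -32.54 9.26 0.51
-29.04 19.2 -32.52 10.15 1.62
-28.79 19.2 -32.43 11.19 1.81
-28.54 19.2 -32.35 11.88 2.58
-28.54 19.5 -32.34 10.66 0.94
-28.29 19.5 -32.24 11.26 1.41
-28.04 19.5 -32.19 12.21 1.55
-27.79 19.5 -32.1 12.49 1.97
-27.54 19.5 -31.99 13.03 3.08
-27.54 19.8 -31.96 12.5 1.02
-27.29 19.8 -31.93 12.6 1.58
[[np.float64(12.8), np.float64(2.2)], [np.float64(12.9), np.float64(0.9)], [np.float64(12.9), np.float64(1.8)], [np.float64(13.5), np.float64(1.0)], [np.float64(13.0), np.float64(1.0)], [np.float64(14.1), np.float64(1.6)], [np.float64(12.6), np.float64(1.3)], [np.float64(12.9), np.float64(1.0)], [np.float64(13.5), np.float64(1.4)], [np.float64(12.0), np.float64(0.5)], [np.float64(13.1), np.float64(0.7)], [np.float64(12.8), np.float64(0.9)], [np.float64(13.1), np.float64(1.2)], [np.float64(13.0), np.float64(1.5)]]
end t 30.65 p [0.5578 0.0316 0.0176] ch [-31.9   0.4] F [-12.67  -3.19   1.51] op 0.0001
```

Run:
```python
from h import *
u=np.array([np.cos(YC),np.sin(YC)])
x,z=np.load('xz.npy');L=[]
for i in range(45):
    x-=.0003
    z=max(.018,z-.00007) 
    move_l([*cw(x,0),z],feed=.006)
    F=observe()['ft_force'];L.append((round(x*1000,1),round(wc(observe()['eef_pos'])[0]*1000,2),round(-F[:2]@u,1),round(F[2],1)))
    if wc(observe()['eef_pos'])[0]<-.0365: break
for l in L[::2]: print(*l)
st('off')
snap('side','s5')
```

```text
-27.6 -31.87 11.5 1.6
-28.2 -32.01 11.2 -0.1
-28.8 -32.23 10.2 -0.6
-29.4 -32.43 8.3 -0.4
-30.0 -32.69 7.4 -1.7
-30.6 -32.91 6.2 -1.6
-31.2 -33.17 6.2 -1.5
-31.8 -33.23 5.5 -1.4
-32.4 -33.22 5.1 -2.2
-33.0 -33.27 4.0 -2.3
-33.6 -33.42 4.5 -2.8
-34.2 -33.68 2.8 -1.5
-34.8 -34.16 -1.0 -0.8
-35.4 -35.38 0.4 0.4
-36.0 -36.01 0.4 -0.6
-36.6 -36.61 1.2 0.1
off t 38.4 p [0.5532 0.0305 0.018 ] ch [-36.6   0. ] F [-1.21  0.    0.09] op 0.0
```

Run:
```python
from h import *
from tri import *
move_l([*cw(-.07,0),.018],feed=.05); move_l([*cw(-.12,0),.018],feed=.1); move_l([*cw(-.165,0),.15],feed=.12); st('away')
snap('side','s6');snap('top','t6')
for f in('s6','t6'):
    C,d=cloud(f); W=C.reshape(-1,3); dd=d.ravel()
    ch=(W[:,:2]-O)@np.array([[np.cos(YC),-np.sin(YC)],[np.sin(YC),np.cos(YC)]])
    m=(dd>0)&(ch[:,0]>-.06)&(ch[:,0]<-.003)&(abs(ch[:,1])<.04)&(W[:,2]>.05)&(W[:,2]<.061)
    print(f,m.sum(),np.median(W[m][:,2]),ch[m].min(0),ch[m].max(0),cv2.minAreaRect((ch[m]*1000).astype(np.float32)))
a=cv2.imread('pics/s6.png')[200:300,200:350];cv2.imwrite('pics/c7.png',cv2.resize(a,(750,500),interpolation=cv2.INTER_CUBIC))
```

```text
away t 41.23 p [0.4256 0.0134 0.1492] ch [-1.654e+02  1.000e-01] F [0.11 0.56 0.95] op -0.0
s6 156 0.05499289053016271 [-0.02541249 -0.02385593] [-0.00301884  0.02661408] ((-14.241598129272461, 1.412527084350586), (50.54826736450195, 22.338720321655273), 89.54987335205078)
t6 142 0.056065481576158094 [-0.02376663 -0.02587155] [-0.00300318  0.02390005] ((-13.424542427062988, -0.9945507049560547), (20.757558822631836, 49.752811431884766), 0.10213960707187653)
```

View pics/c7.png

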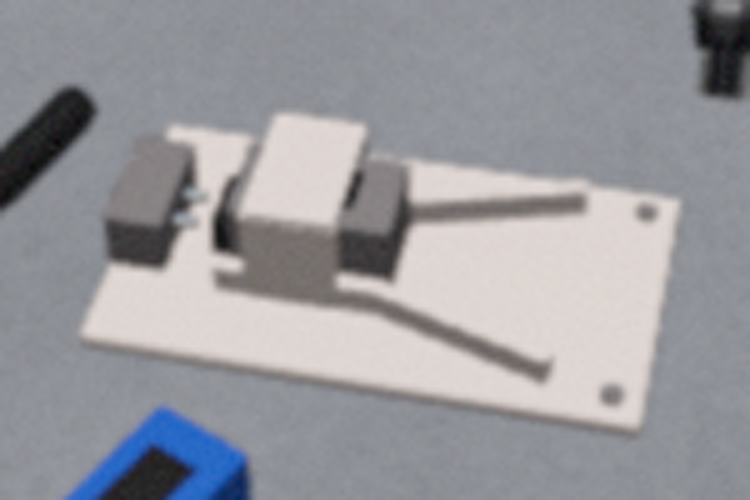

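View pics/t6.png

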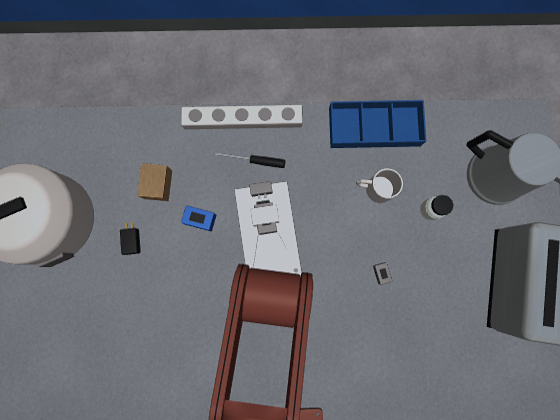

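The pack sits straight under the hood and sticks out about 24 mm, with its front end at the black pad. Everything else is at the same pixels as before, and the robot is clear, so I hand it in.

Run:
```python
from h import *
hold(.3); job_done(); st('done')
```

```text
the job is handed in; nothing more can be done
the job is handed in; nothing more can be done
```

The large grey battery pack is seated in the charger against the contact pad, and I handed the job in at about 41.5 s.

- **Placing and sliding:** I gripped the pack across its width and stood it on the apron between the rails. I then let go and slid it in under the hood with the shut fingers, so the rails centred it.
- **Pressing:** The first touch on the pad stopped at about 5 N and let the force drop. I then raised the force in small steps and held about 13 N (readings 12 to 14 N) for about 1.4 s. No reading passed 20 N, though I only sampled the force after each step.
- **Downward drag:** At first the fingers also pressed down on the pack with about 7.5 N. I eased that to 1 to 2 N before the hold. The force on the pad itself was probably 1 to 2 N below the wrist reading, because of friction.
- **Letting go:** I backed off in 0.3 mm steps until the force faded to zero.

**Last checks:** Both cameras show the pack level, with its top at 55 to 56 mm where 56 mm is expected. It is straight to within half a degree and centred to within the 2 mm camera calibration. It sticks out 24 to 25 mm in front of the hood, and the pad appears to be against its front end. The small pack, the blue look-alike and the other things look unmoved, and the robot touches nothing. No check failed; the two cameras differed by 1 to 3 mm.

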